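# Couple the blow-off lance and open the air

## Robot

A 6-joint arm with a two-finger parallel gripper is mounted at the origin on the work surface. World frame = base frame: x ahead of the robot, y to its left, z up, the work surface at z = 0. Lengths are in m, angles in rad, forces in N, time in s.
With the tool pointing down it reaches from about 0.375 to 0.975 m from the base axis. Payload 3.8 kg.
Tool frame: the origin (TCP) lies at the very end of the fingers, on their centre line; the grasp point (between the pads) lies 19 mm behind it (grip_point_offset is the z of the grasp point in the tool frame, in m); z points along the fingers, y is the line along which they close (so a half turn about z gives the same grasp; the last joint's range is limited). The gripper opens to 85 mm and grips with 20 to 120 N. Pads are 22 mm wide; open, the fingers measure 114 mm over their backs; the gripper's body (76 mm by 85 mm) begins 54 mm behind the grasp point. The pads swing forward as they close: fully open they stand 13 mm farther back than shut.
Start: joints at [-1.161, 0.264, 1.604, -0, 1.274, -0.037], TCP at [0.292, -0.609, 0.231] pointing down, gripper open.
Joint ranges: [-2.63, 2.63], [-0.94, 2.18], [0.31, 2.57], [-1.31, 4.45], [0, 2.66], [-2.55, 2.55]. Speed limits (rad/s): [2.57, 2.57, 3.14, 3.14, 3.14, 3.14].

## Interface

Orientations are given as a rotation vector (axis times angle).
In Python, from workcell import sense, snapshot, calibration, sign_off, grip_point_offset gives the robot as it stands.
- The arm moves only by the shell command python3 -m creep 'ROWS' [OPENING] [FORCE]. ROWS is JSON, a list that holds one entry, the list of rows, each a list of 4 numbers: the shift along the tool's x, y, z in cm, then the turn about the tool's z in degrees. In form: [[[x, y, z, spin], ...]]. A call has 1 to 5 rows; each row is the pose to reach, as a shift and turn from the pose commanded when the call began, along the tool's axes at that moment; what a row does not reach only later rows make up. A row lasts 1/8 s, in which the tool goes at most 62.5 mm and 10.7 degrees, less where a joint would pass 70% of its speed; a pose out of reach is approached as far as the arm can. A call with a gripper value outside its range is refused whole. OPENING is the closure, from 0 (fully open) to 1 (shut), set as the call begins (- or left out, the last holds). The fingers move at their own pace and stop on an object; FORCE is the grip in N (left out, the last holds). Time passes only in rows, so rows that repeat a pose let the fingers close. It gives the time, the measured TCP pose, the force, the opening and the grip force at its end, in the units of the state.
- sense(): the state, without advancing time (a new reading comes with each control period).
- snapshot(name): name is "side" or "top" or "wrist"; returns the picture (420x560x3 uint8, red, green, blue); there is no depth.
- calibration(name): a dict with "K" (3x3 intrinsics, pixels), "D" ([k1, k2, p1, p2, k3] as OpenCV has them; the pictures are not rectified), "xyz" and "orientation" of the camera in the world; the wrist camera has in their place "hand_eye" (4x4, takes a point from camera to tool coordinates, whose origin is the TCP and whose axes are the flange's). Camera axes: x right, y down, z forward; pixel columns grow to the right and rows downward; lengths in m; the calibration is good to about 2 mm. A picture is of the moment at which its call begins: read the wrist's pose just before it. calibration takes no time and is no camera call.
- sign_off(): hands the job in; it is judged then, once.
The state is a dict: "time": time; "q": joint angles; "qvel": joint speeds; "tau": joint torques, N m; "tool_pos": TCP position; "tool_rot": TCP orientation; "ft_force": force on the tool from outside, world axes, zero at the start; "wrist_torque": the same for the moment, N m; "grip_width": finger opening in m; "grasp_force": force on a finger pad.
Only numpy, scipy, OpenCV 4.12 (cv2) and the standard library are available. Lean on these libraries where they do the work, as an engineer would, in place of code of your own. Each camera call takes 0.05 s, during which the arm holds its last target. There are 200 camera calls.

## Task

Take the orange-gripped blow-off lance from the wooden rack and push its brass plug down into the push-in coupling on the air block until its jaws have gripped it, pressing firmly but never ramming it, then let go: it must stay in by itself. Then open the air by swinging the red-knobbed valve lever all the way over. Do not disturb the carver's other things.

Things in the scene. Friction and masses are not known exactly. Their poses are not given: they have to be found in the camera images.
- lance: Rigid blow-off lance, 142 mm, 0.1-0.15 kg, upright in any one of the rack's holes. Origin: centre of its foot; z up along it. From the foot: brass plug 15 mm diameter, 12 mm long, first 5 mm tapered from 9 mm; 9 mm neck to 21 mm; steel tube 15 mm thick to 70 mm; orange grip 26 mm thick from 70 to 125 mm (take it here, 30 N or more, lest it slip); brass nozzle to 142 mm, 18 mm tapering to 8.
- rack: Fixed wooden block 210 x 70 x 55 mm; origin at the centre of its underside, x along its length. Three holes 17.5 mm wide, 40 mm deep in its top at x = -65, 0 and +65 mm: the lance stands in one, a gouge and an awl in the others (both 109 mm long, handles 26 mm thick).
- manifold: Fixed aluminium air block 120 x 250 x 40 mm; origin at the centre of its underside. The coupling stands on it at y = +60 mm, the valve lever's block (70 x 50 x 25 mm) at y = -70 mm. The lever swings along the block's +x.
- coupling: Push-in coupling: upright steel tube 26 mm diameter, 75 mm high, on the air block, with a blue funnel-shaped collar 40 mm wide at the top. Origin: centre of its foot, 40 mm above the table; z up. Bore 17 mm.
- coupling_mouth (a point): Centre of the coupling's open mouth, on its axis, 115 mm above the table. The funnel, 34 mm wide inside, narrows to the 17 mm bore within 8 mm. How deep the jaws sit cannot be seen and differs: when latched, the plug's foot is 34 to 58 mm below the mouth. Feel for it: first up to 12 N as the taper spreads the sprung jaws, then less, then the valve stem's rising spring.
- valve_stem (a joint): Sprung valve stem hidden in the coupling, pushed down by the plug's foot; metres, 0 untouched. It resists with 2 N plus 0.8 N per mm. At 0.005 (6 to 9 N) the jaws snap in behind the plug and hold it; from 0.0055 a rubber seat adds 6 N per mm, hard stop at 0.009; over 30 N is ramming. Stop pushing at 15 to 17 N (first reached on the seat). Let go before the snap and the stem pushes the plug out.
- valve (a joint): Valve lever's angle in rad: near 0 (shut) it leans towards the air block's -x; 1.0 (open) leans to +x. It stays where it is left and turns with about 1 N at the knob.
- valve_tip (a point): Centre of the red 26 mm ball knob at the end of the 80 mm valve lever (10 mm thick rod). The lever's pivot is 62 mm above the table at the block's y = -70 mm, x = 0; the knob is about 132 mm above the table when shut or open, and 142 mm midway.
- gouge: Gouge, light wooden handle, in the rack. Leave alone.
- awl: Awl, dark wooden handle, in the rack. Leave alone.
- bowl: Dark wooden bowl 120 mm wide, 50 mm high. Leave alone.
- mallet: Carver's hammer, 280 mm, lying on the table. Leave alone.
- brush: Hand brush, 200 mm, lying on the table. Leave alone.
- billet_a: Brown wood billet 200 x 60 x 50 mm. Leave alone.
- billet_b: Brown wood billet 200 x 60 x 50 mm. Leave alone.
- flask: Green drinking flask, 72 mm diameter, 210 mm tall. Leave alone.
Mind the look-alikes: they are no part of the job. Of the things that look like the lance, the smallest one is meant.

How it is judged:
By the outcome, as a careful person would: the job done as asked, in the order asked, and still so for the second after the job is handed in, with the robot touching nothing.
It also fails if it takes over 58 s, if anything falls off the work surface, if the arm or the gripper's body presses on something with over 40 N, if the wrist force passes 120 N, or if a joint passes its speed limit or range.

## Working session

There is one attempt and no reset: what is moved stays moved. The work goes in short steps, Python scripts to look and compute and a shell command to move; the robot and the scene stay as the last step left them, time stands still between calls to the robot, and variables do not carry over. Pictures are saved under pics/ and viewed, at most 10 in all, crops included, and the job is handed in when it is done.

```bash
mkdir -p pics
python3 - <<'E'
from workcell import *
import cv2,numpy as np
print(sense()); print(grip_point_offset)
for n in("side","top"):
    im=snapshot(n); cv2.imwrite(f"pics/{n}0.png",im[...,::-1]); print(n,calibration(n))
print(calibration("wrist"))
E
```

```text
{'time': 0.0, 'q': array([-1.16087586e+00,  2.64778242e-01,  1.60540932e+00,  2.50819250e-05,
        1.27367502e+00, -3.68560825e-02]), 'qvel': array([-1.28555446e-03, -7.63632551e-05,  8.52043226e-04,  1.64129167e-04,
       -6.15879495e-04,  9.89806242e-04]), 'tau': array([ 2.14755033e-03, -5.15109265e+01, -3.67307746e+01,  1.77837410e-04,
        1.29146985e-02, -2.13239832e-05]), 'tool_pos': array([ 0.2913782 , -0.60804964,  0.22992604]), 'tool_rot': array([-3.06135473e+00, -6.95466223e-01,  6.23799477e-04]), 'ft_force': array([-0.87020332,  0.01641512, -0.59028804]), 'wrist_torque': array([-0.03675944,  0.05937423, -0.04474221]), 'grasp_force': 0.0, 'grip_width': 0.08539286273051942}
-0.0187
side {'K': array([[430.3302697 ,   0.        , 272.97882388],
       [  0.        , 430.3302697 , 207.23480834],
       [  0.        ,   0.        ,   1.        ]]), 'D': array([0.02827342, 0.        , 0.        , 0.        , 0.        ]), 'xyz': array([0.39336344, 0.85950642, 0.77127177]), 'orientation': array([-0.22937814,  2.72973863, -1.33884369])}
top {'K': array([[412.64291889,   0.  
[... 217 characters left out ...]
y([ 0.32892055, -0.00994894,  1.29956498]), 'orientation': array([-2.24498912,  1.96190126, -0.2011466 ])}
{'K': array([[298.84066799,   0.        , 278.17707789],
       [  0.        , 298.84066799, 208.68935132],
       [  0.        ,   0.        ,   1.        ]]), 'D': array([-0.01280063,  0.        ,  0.        ,  0.        ,  0.        ]), 'hand_eye': array([[ 3.88506411e-04, -9.55304916e-01, -2.95622000e-01,
         7.56012315e-02],
       [ 9.99999924e-01,  3.59125715e-04,  1.53682135e-04,
        -3.40402201e-04],
       [-4.06478364e-05, -2.95622038e-01,  9.55304982e-01,
        -1.42598076e-01],
       [ 0.00000000e+00,  0.00000000e+00,  0.00000000e+00,
         1.00000000e+00]])}
```

View pics/top0.png

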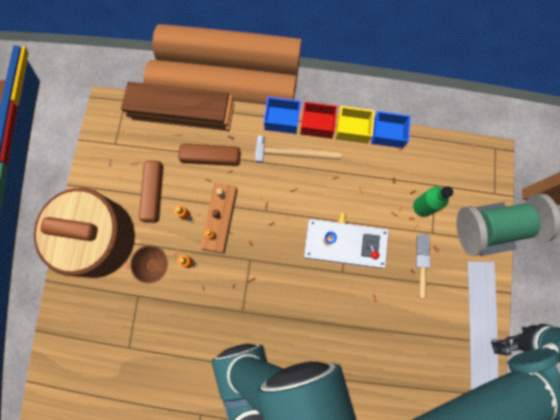

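View pics/side0.png

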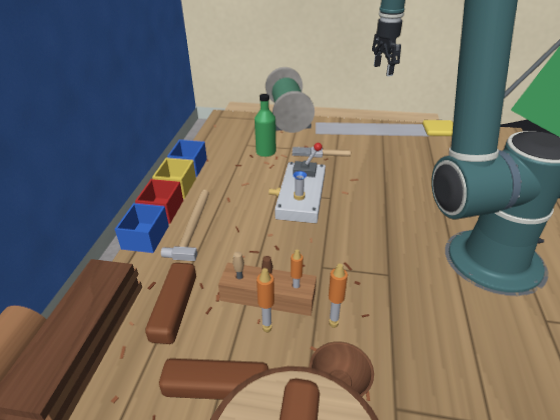

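The top view shows the lance in the rack with its orange grip at about (209,234), and two larger orange look-alikes at (181,211) and (184,262). The coupling's blue collar is at (330,238) and the red knob at (375,255). The side view shows the rack lance at (296,265), the collar at (300,175) and the knob at (318,147).

```bash
cat > h.py <<'E'
from workcell import *
import cv2,numpy as np
from scipy.spatial.transform import Rotation as R
def cam(n,s=None):
    c=calibration(n)
    if n=="wrist":
        T=np.eye(4);T[:3,:3]=R.from_rotvec(s["tool_rot"]).as_matrix();T[:3,3]=s["tool_pos"]
        T=T@c["hand_eye"]; return c["K"],c["D"],T[:3,:3],T[:3,3]
    return c["K"],c["D"],R.from_rotvec(c["orientation"]).as_matrix(),c["xyz"]
def ray(C,p):
    u=cv2.undistortPoints(np.array([[p]],float),C[0],C[1])[0,0]
    return C[3],C[2]@np.array([u[0],u[1],1.])
def plane(C,p,z):
    o,d=ray(C,p); return o+d*(z-o[2])/d[2]
def tri(C1,p1,C2,p2):
    o1,d1=ray(C1,p1);o2,d2=ray(C2,p2)
    t=np.linalg.lstsq(np.c_[d1,-d2],o2-o1,rcond=None)[0]
    a,b=o1+t[0]*d1,o2+t[1]*d2; return (a+b)/2,np.linalg.norm(a-b)
def blobs(im,lo,hi,amin=5):
    m=cv2.inRange(cv2.cvtColor(im,cv2.COLOR_RGB2HSV),lo,hi)
    n,l,s,c=cv2.connectedComponentsWithStats(m)
    return [(tuple(c[i].round(1)),s[i].tolist()) for i in range(1,n) if s[i][4]>=amin]
def toolxy(s,P,off=0):
    Rm=R.from_rotvec(s["tool_rot"]).as_matrix(); return Rm.T@(np.array(P)-s["tool_pos"])*100
E
python3 - <<'E'
from h import *
np.set_printoptions(precision=4,suppress=True)
T=cv2.imread("pics/top0.png")[...,::-1].copy();S=cv2.imread("pics/side0.png")[...,::-1].copy()
H={"orange":((8,190,150),(18,255,255)),"blue":((100,120,80),(125,255,255)),"red":((0,200,120),(5,255,255))}
for k,(lo,hi) in H.items():
    for n,im in(("top",T),("side",S)):
        print(k,n,[b for b in blobs(im,lo,hi,8) if b[1][4]<600])
hsv=cv2.cvtColor(T,cv2.COLOR_RGB2HSV)
m=cv2.inRange(hsv,(0,0,150),(180,60,255)); m[:, :290]=0;m[:,400:]=0;m[:200]=0;m[280:]=0
c=max(cv2.findContours(m,0,2)[0],key=cv2.contourArea);r=cv2.minAreaRect(c)
C=cam("top");print("man",r,[plane(C,p,.04)for p in cv2.boxPoints(r)])
print(hsv[190:250:10,210:236:4].tolist())
E
```

```text
orange top [((np.float64(182.3), np.float64(212.1)), [178, 207, 8, 10, 39]), ((np.float64(210.6), np.float64(234.1)), [207, 229, 8, 10, 32]), ((np.float64(185.7), np.float64(261.2)), [180, 256, 10, 11, 54])]
orange side []
blue top [((np.float64(331.3), np.float64(236.5)), [326, 232, 11, 11, 55])]
blue side [((np.float64(299.5), np.float64(173.8)), [293, 171, 14, 8, 62])]
red top [((np.float64(6.8), np.float64(131.8)), [1, 103, 13, 57, 96]), ((np.float64(318.4), np.float64(120.6)), [302, 109, 34, 23, 579]), ((np.float64(374.5), np.float64(254.6)), [372, 252, 6, 6, 23])]
red side []
man ((346.30133056640625, 243.2401885986328), (82.7344741821289, 40.3099365234375), 7.594643592834473) [array([ 0.4434, -0.0642,  0.04  ]), array([ 0.5685, -0.0653,  0.04  ]), array([ 0.5682, -0.3229,  0.04  ]), array([ 0.4429, -0.3172,  0.04  ])]
[[[16, 127, 209], [13, 155, 209], [18, 105, 240], [15, 123, 183], [13, 154, 199], [13, 153, 205], [12, 152, 184]], [[14, 140, 210], [13, 152, 213], [13, 156, 212], [13, 151, 199], [13, 155, 194], [13, 153, 204], [15, 144, 117]], [[13, 154, 209], [12, 153, 158], [13, 155, 164], [13, 155, 196], [13, 154, 202], [12, 151, 172], [16, 131, 179]], [[12, 154, 207], [13, 154, 212], [13, 151, 188], [13, 157, 198], [13, 154, 200], [15, 143, 114], [16, 130, 204]], [[14, 194, 213], [13, 158, 208], [13, 153, 205], [13, 152, 205], [13, 156, 168], [16, 128, 177], [16, 129, 202]], [[13, 159, 192], [12, 143, 173], [13, 152, 198], [13, 155, 201], [14, 133, 107], [16, 128, 191], [16, 127, 193]]]
```

```bash
python3 -c "
import cv2
a=cv2.imread('pics/top0.png')[170:290,130:290];b=cv2.imread('pics/top0.png')[200:280,295:400]
import numpy as np
A=cv2.resize(a,None,fx=2.5*2,fy=5,interpolation=2);cv2.imwrite('pics/crop1.png',A)"
```

```text
(no output)
```

View pics/crop1.png

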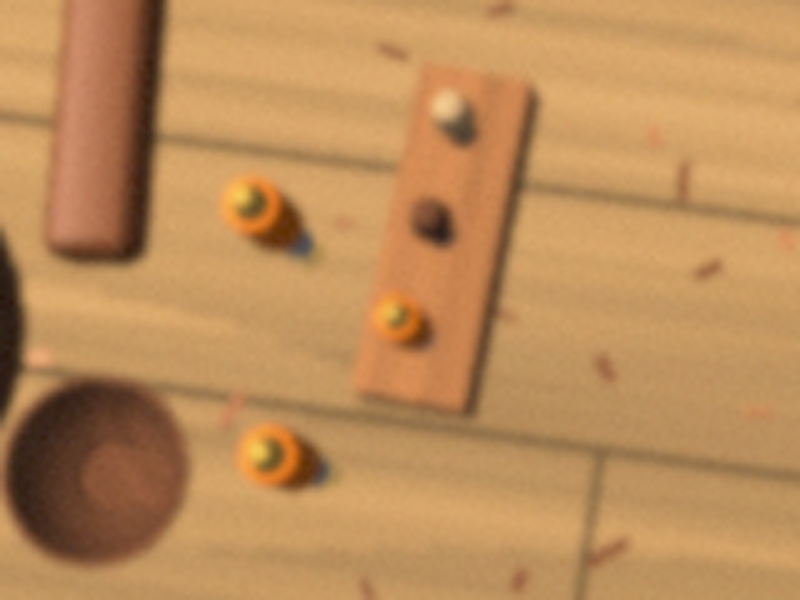

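The crop shows the rack with corners at (420,67), (530,85), (468,412) and (355,390). The lance tip is at (397,315), the awl at (430,217) and the gouge at (448,108). The look-alikes' tips are at (250,200) and (267,453).

Run:
```python
from h import *
np.set_printoptions(precision=4,suppress=True)
C=cam("top");S=cam("side");f=lambda x,y:(x/5+130,y/5+170)
rk=[plane(C,f(*p),.055) for p in((420,67),(530,85),(468,412),(355,390))];print(np.array(rk))
print("rack c",np.mean(rk,0)); d=(rk[0]+rk[1]-rk[2]-rk[3]);print("ang",np.degrees(np.arctan2(d[1],d[0])))
print("lance tip",plane(C,f(397,315),.157),tri(C,f(397,315),S,(297,251)))
print("grip",plane(C,(210.6,234.1),.13))
print("awl,gouge",plane(C,f(430,217),.124),plane(C,f(448,108),.124))
print("fake",tri(C,f(250,200),S,(265,269)),tri(C,f(267,453),S,(340,265)))
print("coup",plane(C,(330.5,237),.115),tri(C,(331.3,236.5),S,(299.5,174)))
print("knob",plane(C,(374.5,254.6),.132),tri(C,(374.5,254.6),S,(318,147)))
s=sense();print(R.from_rotvec(s["tool_rot"]).as_matrix())
```

```text
[[0.6348 0.2396 0.055 ]
 [0.6324 0.1693 0.055 ]
 [0.4259 0.175  0.055 ]
 [0.4296 0.2454 0.055 ]]
rack c [0.5307 0.2073 0.055 ]
ang -1.5979007630133657
lance tip [0.4662 0.2081 0.157 ] (array([0.4678, 0.2093, 0.1511]), np.float64(0.0019073349360434185))
grip [0.4667 0.2093 0.13  ]
awl,gouge [0.5295 0.2049 0.124 ] [0.5954 0.2052 0.124 ]
fake (array([0.5175, 0.2968, 0.1786]), np.float64(0.0027848942688192694)) (array([0.3791, 0.2624, 0.1776]), np.float64(0.00036321618063612967))
coup [ 0.5068 -0.1336  0.115 ] (array([ 0.5078, -0.1358,  0.1148]), np.float64(0.001685422177403224))
knob [ 0.4706 -0.2621  0.132 ] (array([ 0.4695, -0.2621,  0.1318]), np.float64(0.002234912463985693))
[[ 0.9018  0.4321 -0.0009]
 [ 0.4321 -0.9018  0.0019]
 [ 0.0001 -0.0021 -1.    ]]
```

```bash
python3 -m creep '[[[3.7,-4.8,0,5.4],[7.4,-9.6,0,10.8],[11.1,-14.4,0,16.2],[14.8,-19.2,0,21.6],[18.5,-24,0,27]]]' 0 60; python3 -m creep '[[[1,-6,0,0],[2.5,-12,0,0],[4,-18,0,0],[5.5,-24,0,0],[7,-30,0,0]]]'
```

```text
time: 0.72
tool_pos: [0.3546, -0.3103, 0.2308]
tool_rot: [-3.141, 0.044, 0.0]
ft_force: [0.7, -0.6, 0.5]
grip_width: 0.0853
grasp_force: 0.0
time: 1.35
tool_pos: [0.432, -0.0122, 0.2312]
tool_rot: [3.141, -0.039, 0.001]
ft_force: [0.5, -0.8, 0.1]
grip_width: 0.0853
grasp_force: 0.0
```

```bash
python3 -m creep '[[[0.8,-6,0,0],[1.6,-12,0,0],[2.4,-18,0,0],[2.9,-22,0,0],[2.9,-22,0,0]]]'
python3 - <<'E'
from h import *
np.set_printoptions(precision=4,suppress=True)
s=sense();im=snapshot("wrist");cv2.imwrite("pics/w1.png",im[...,::-1])
C=cam("wrist",s);print(s["tool_pos"],s["q"])
for b in blobs(im,(8,190,120),(20,255,255),60):print(b,plane(C,b[0],.14))
E
```

```text
time: 1.98
tool_pos: [0.4661, 0.2075, 0.2307]
tool_rot: [-3.141, 0.032, 0.002]
ft_force: [0.3, 0.3, 0.1]
grip_width: 0.085
grasp_force: 0.0
[0.4661 0.2075 0.2307] [ 0.3696 -0.0494  1.9501  0.0005  1.2417  1.9606]
((np.float64(152.2), np.float64(154.6)), [128, 129, 39, 46, 577]) [0.5152 0.3046 0.14  ]
((np.float64(270.6), np.float64(202.0)), [257, 182, 31, 41, 547]) [0.4751 0.2138 0.14  ]
((np.float64(210.3), np.float64(299.8)), [191, 264, 39, 69, 824]) [0.3843 0.2708 0.14  ]
```

View pics/w1.png

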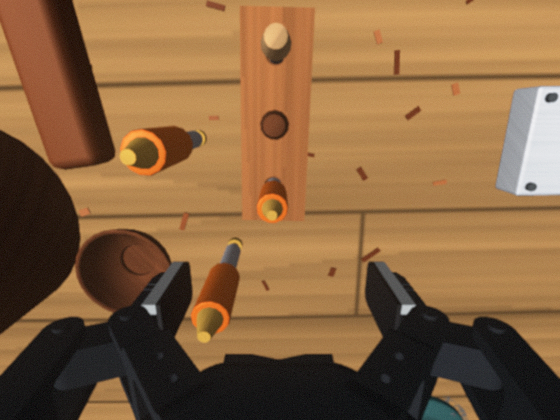

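The wrist view shows the lance with its nozzle tip at (272,213), the grip centre at about (272,203), and the tube entering the hole at about (272,181). The grip is clear of both look-alikes.

Run:
```python
from h import *
s=sense();C=cam("wrist",s)
for p,z in(((272.5,213),.157),((272.5,207),.14),((272.5,181),.057)):
    P=plane(C,p,z);print(P.round(4),toolxy(s,P).round(2))
```

```text
[0.471  0.2103 0.157 ] [ 0.51 -0.46  7.36]
[0.4706 0.2106 0.14  ] [ 0.47 -0.5   9.06]
[0.4746 0.2119 0.057 ] [ 0.88 -0.64 17.36]
```

Run:
```python
from h import *
for i in range(2):
    s=sense();print(s["time"],s["tool_pos"],s["tool_rot"],s["qvel"].round(3))
    im=snapshot("wrist")
    C=cam("wrist",s)
    for b in blobs(im,(8,190,120),(20,255,255),60)[1:2]:P=plane(C,b[0],.135);print(b,P,toolxy(s,P))
```

```text
2.025 [0.46593604 0.20586653 0.23061094] [ 3.14049162e+00 -3.40665043e-02 -2.15628864e-03] [-0.037 -0.019  0.019 -0.005  0.006 -0.004]
((np.float64(268.6), np.float64(201.7)), [255, 182, 31, 41, 540]) [0.47376809 0.2138715  0.135     ] [ 0.77868739 -0.82619334  9.55927683]
2.075 [0.46591624 0.20488356 0.2306545 ] [ 3.14025261e+00 -3.63347651e-02 -2.00809148e-03] [-0.029 -0.014  0.011 -0.001  0.002  0.   ]
((np.float64(267.5), np.float64(201.7)), [253, 181, 32, 42, 533]) [0.47377723 0.21376929 0.135     ] [ 0.77743438 -0.91746539  9.56343038]
```

```bash
python3 -m creep '[[[0.5,-0.6,0,0],[0.5,-0.6,4,0],[0.5,-0.6,8,0],[0.5,-0.6,12,0],[0.5,-0.6,13.5,0]]]' 0 60; python3 -m creep '[[[0,0,0,0],[0,0,0,0]]]'; python3 -m creep '[[[0,0,0,0],[0,0,0,0],[0,0,0,0],[0,0,0,0],[0,0,0,0]]]' 1 60
```

```text
time: 2.75
tool_pos: [0.47, 0.2094, 0.0938]
tool_rot: [3.14, -0.041, -0.007]
ft_force: [-0.8, 0.1, 0.8]
grip_width: 0.0856
grasp_force: 0.0
time: 3.0
tool_pos: [0.4732, 0.2113, 0.0981]
tool_rot: [-3.14, 0.039, -0.005]
ft_force: [-0.1, 0.5, 0.6]
grip_width: 0.0854
grasp_force: 0.0
time: 3.62
tool_pos: [0.472, 0.2112, 0.0969]
tool_rot: [-3.141, 0.038, -0.001]
ft_force: [-1.3, -0.1, 3.9]
grip_width: 0.0249
grasp_force: 58.6
```

```bash
python3 -m creep '[[[0,0,-1.5,0],[0,0,-3.5,0],[0,0,-6.5,0],[0,0,-10.5,0],[0,0,-14.5,0]]]' 1 60; python3 -m creep '[[[0,0,0,0],[0,0,0,0],[0,0,0,0]]]'
python3 - <<'E'
from h import *
s=sense();print(s["tool_pos"],s["tool_rot"])
print(toolxy(s,(.5072,-.1346,.24)))
for n in("wrist","side"):cv2.imwrite(f"pics/{n}2.png",snapshot(n)[...,::-1])
E
```

```text
time: 4.25
tool_pos: [0.471, 0.2105, 0.2426]
tool_rot: [3.141, -0.038, -0.002]
ft_force: [1.2, 0.1, -0.2]
grip_width: 0.0247
grasp_force: 59.3
time: 4.62
tool_pos: [0.4704, 0.2104, 0.2395]
tool_rot: [3.14, -0.038, -0.005]
ft_force: [0.1, 0.2, -1.1]
grip_width: 0.0242
grasp_force: 59.2
[0.47039879 0.21039185 0.23945112] [ 3.13990342 -0.03834248 -0.00510229]
[ 4.52134340e+00  3.43990872e+01 -1.82259808e-02]
```

View pics/side2.png

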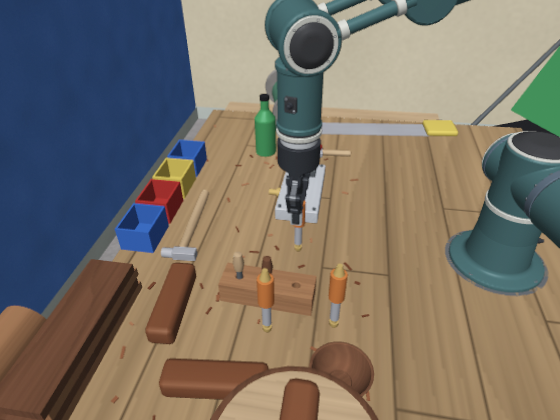

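The side view shows the lance in the gripper, clear of the rack, with its foot at about (298,247). The rack's hole is empty and everything else is undisturbed.

```bash
python3 -m creep '[[[0.9,5.3,0,0],[1.8,10.6,0,0],[2.7,15.9,0,0],[3.6,21.2,0,0],[4.5,26.4,0,0]]]'; python3 -m creep '[[[0,0,0,0],[0,0,0,0],[0,0,0,0]]]'
python3 - <<'E'
from h import *
s=sense();im=snapshot("wrist");cv2.imwrite("pics/w3.png",im[...,::-1])
C=cam("wrist",s);print(s["tool_pos"],s["tool_rot"],s["ft_force"])
for b in blobs(im,(100,120,60),(125,255,255),60):print(b,plane(C,b[0],.115))
for b in blobs(im,(0,200,100),(6,255,255),60):print(b,plane(C,b[0],.132))
E
```

```text
time: 5.35
tool_pos: [0.5097, -0.0557, 0.2404]
tool_rot: [-3.141, 0.038, 0.002]
ft_force: [0.2, 0.2, -1.1]
grip_width: 0.0246
grasp_force: 59.4
time: 5.72
tool_pos: [0.5098, -0.0529, 0.2408]
tool_rot: [-3.141, 0.036, 0.001]
ft_force: [-0.0, -0.5, -1.8]
grip_width: 0.0247
grasp_force: 59.5
[ 0.50981758 -0.05292489  0.24084472] [-3.14089827e+00  3.61382399e-02  1.39099942e-03] [-0.04281606 -0.46143217 -1.76514306]
((np.float64(366.0), np.float64(201.2)), [346, 182, 39, 38, 807]) [ 0.50755862 -0.13454052  0.115     ]
((np.float64(510.3), np.float64(242.4)), [494, 229, 33, 27, 666]) [ 0.47008022 -0.2652816   0.132     ]
```

View pics/w3.png

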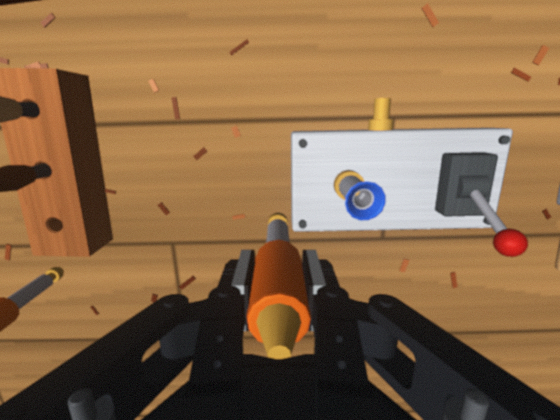

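The wrist view shows the blue collar centred at (366,201) and the red knob at (510,242). The held lance's plug is at about (278,217).

Run:
```python
from h import *
s=sense();c=calibration("wrist");Hi=np.linalg.inv(c["hand_eye"])
for z in(.082,.070,.0,-.04,-.06):
    p=Hi@np.array([0,0,z,1]);print(z,cv2.projectPoints(p[None,:3],np.zeros(3),np.zeros(3),c["K"],c["D"])[0].ravel().round(1))
im=cv2.imread("pics/w3.png")[...,::-1].copy()
cv2.imwrite("pics/crop3.png",cv2.resize(im[190:370,220:340],None,fx=3.3,fy=3.3,interpolation=2)[...,::-1])
print(toolxy(s,(.5076,-.1345,.1)))
```

```text
0.082 [278.6 215.8]
0.07 [278.6 220.9]
0.0 [278.8 265. ]
-0.04 [279.  312.2]
-0.06 [279.2 349. ]
[-0.04009197  8.17573322 14.09710227]
```

View pics/crop3.png

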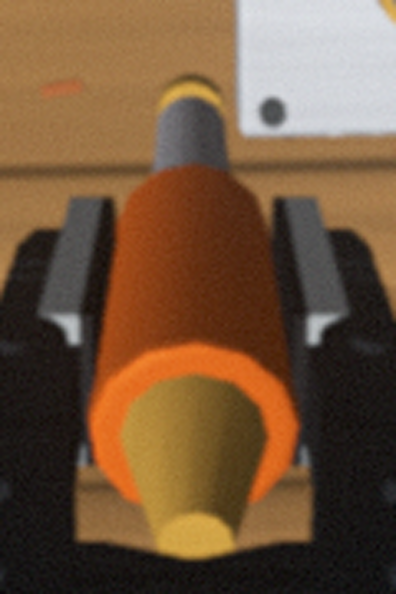

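The crop confirms that the lance is nearly upright on the tool axis, with its plug centre at (278,218) where (278.6,217) was predicted.

```bash
python3 -m creep '[[[0,4,0,0],[0,8.2,0,0],[0,8.2,2,0],[0,8.2,3,0]]]' 1 60; python3 -m creep '[[[0,0,0,0],[0,0,0,0],[0,0,0,0],[0,0,0,0]]]'; python3 -c "
from h import *
s=sense();print(s['tool_pos'],s['tool_rot'],s['ft_force'],toolxy(s,(.5076,-.1345,.1)))"
```

```text
time: 6.28
tool_pos: [0.5076, -0.1352, 0.2102]
tool_rot: [-3.141, 0.037, 0.002]
ft_force: [0.7, -0.3, -0.6]
grip_width: 0.0249
grasp_force: 59.7
time: 6.78
tool_pos: [0.5085, -0.136, 0.2119]
tool_rot: [3.141, -0.038, 0.002]
ft_force: [-0.1, -0.5, -1.7]
grip_width: 0.0252
grasp_force: 59.7
[ 0.50851518 -0.13596123  0.21189587] [ 3.14106885e+00 -3.78186682e-02  1.58267645e-03] [-0.10522047 -0.49925287 -1.66770774] [-0.10632345 -0.14705084 11.18944399]
```

```bash
python3 -m creep '[[[-0.1,-0.1,0.7,0],[-0.1,-0.1,1.4,0],[-0.1,-0.1,1.7,0],[-0.1,-0.1,2,0],[-0.1,-0.1,2,0]]]'; python3 -m creep '[[[0,0,0.3,0],[0,0,0.6,0],[0,0,0.6,0]]]'
```

```text
time: 7.4
tool_pos: [0.507, -0.135, 0.1909]
tool_rot: [-3.141, 0.038, 0.001]
ft_force: [-0.2, 0.3, -0.5]
grip_width: 0.025
grasp_force: 59.7
time: 7.78
tool_pos: [0.5075, -0.1351, 0.1853]
tool_rot: [3.141, -0.038, 0.001]
ft_force: [-0.2, -0.6, 0.1]
grip_width: 0.0246
grasp_force: 59.7
```

```bash
for i in 1 2; do python3 -m creep '[[[0,0,0.25,0],[0,0,0.5,0],[0,0,0.5,0]]]' | grep -E 'pos|ft'; done
```

```text
tool_pos: [0.508, -0.135, 0.1804]
ft_force: [3.4, 0.2, -1.4]
tool_pos: [0.5077, -0.1351, 0.1753]
ft_force: [5.0, 0.5, -0.9]
```

```bash
python3 -m creep '[[[0.12,0,0.2,0],[0.12,0,0.5,0],[0.12,0,0.5,0]]]' | grep -E 'pos|ft'; python3 -m creep '[[[0,0,0.2,0],[0,0,0.4,0],[0,0,0.4,0]]]' | grep -E 'pos|ft'
```

```text
tool_pos: [0.5081, -0.135, 0.1697]
ft_force: [4.2, 0.8, -2.3]
tool_pos: [0.5082, -0.135, 0.1659]
ft_force: [3.3, 1.5, -0.3]
```

```bash
for i in 1 2 3; do python3 -m creep '[[[0.03,-0.02,0.1,0],[0.03,-0.02,0.2,0],[0.03,-0.02,0.2,0]]]' | grep -E 'pos|ft'; done
```

```text
tool_pos: [0.5085, -0.1348, 0.1642]
ft_force: [3.3, -0.0, 0.1]
tool_pos: [0.5089, -0.1348, 0.1623]
ft_force: [1.2, -0.2, 1.9]
tool_pos: [0.5092, -0.1346, 0.1606]
ft_force: [0.2, -0.1, 5.2]
```

```bash
for i in 1 2; do python3 -m creep '[[[0,0,0.1,0],[0,0,0.1,0]]]' | grep -E 'pos|ft|time'; done
```

```text
time: 10.65
tool_pos: [0.509, -0.1345, 0.1591]
ft_force: [1.7, 0.2, 0.9]
time: 10.9
tool_pos: [0.5089, -0.1344, 0.1576]
ft_force: [1.5, -0.7, -0.9]
```

```bash
for i in 1 2 3 4; do python3 -m creep '[[[0,0,0.1,0],[0,0,0.1,0]]]' | grep -E 'pos|ft'; done
```

```text
tool_pos: [0.5089, -0.1344, 0.1569]
ft_force: [-0.6, 0.0, -0.3]
tool_pos: [0.5091, -0.1344, 0.1561]
ft_force: [0.1, -0.6, 0.9]
tool_pos: [0.5092, -0.1345, 0.1551]
ft_force: [1.2, 0.3, 0.6]
tool_pos: [0.5092, -0.1345, 0.1542]
ft_force: [1.2, -0.4, -0.2]
```

```bash
for i in 1 2 3; do python3 -m creep '[[[0,0,0.1,0],[0,0,0.1,0]]]' | grep -E 'pos|ft|width'; done
```

```text
tool_pos: [0.5094, -0.1345, 0.1535]
ft_force: [1.0, -0.2, 2.8]
grip_width: 0.025
tool_pos: [0.5094, -0.1345, 0.1525]
ft_force: [0.4, 0.1, 3.9]
grip_width: 0.0248
tool_pos: [0.5094, -0.1345, 0.1514]
ft_force: [0.1, 0.3, 4.5]
grip_width: 0.0248
```

```bash
for i in 1 2; do python3 -m creep '[[[0,0,0.1,0],[0,0,0.1,0]]]' | grep -E 'pos|ft'; done;  python3 -m creep '[[[0,0,0.05,0],[0,0,0.05,0]]]' | grep -E 'pos|ft'
```

```text
tool_pos: [0.5094, -0.1345, 0.1504]
ft_force: [1.2, 0.7, 4.3]
tool_pos: [0.5093, -0.1346, 0.1492]
ft_force: [0.7, -1.0, 3.3]
tool_pos: [0.5094, -0.1346, 0.1489]
ft_force: [0.3, -0.5, 4.0]
```

```bash
for i in 1 2 3; do python3 -m creep '[[[0,0,0.05,0],[0,0,0.05,0]]]' | grep -E 'pos|ft'; done
```

```text
tool_pos: [0.5095, -0.1346, 0.1486]
ft_force: [0.7, 0.2, 5.7]
tool_pos: [0.5096, -0.1347, 0.1484]
ft_force: [-1.2, -0.1, 7.5]
tool_pos: [0.5096, -0.1346, 0.1482]
ft_force: [-0.0, -0.3, 8.1]
```

```bash
for i in 1 2 3; do python3 -m creep '[[[0,0,0.05,0],[0,0,0.05,0]]]' | grep -E 'pos|ft'; done
```

```text
tool_pos: [0.5098, -0.1346, 0.148]
ft_force: [-0.1, -0.5, 9.1]
tool_pos: [0.5098, -0.1347, 0.1478]
ft_force: [-1.8, 0.2, 11.7]
tool_pos: [0.5099, -0.1347, 0.1476]
ft_force: [-2.0, 0.1, 13.6]
```

```bash
python3 -m creep '[[[0,0,0.03,0],[0,0,0.05,0],[0,0,0.05,0],[0,0,0.05,0]]]'
```

```text
time: 15.4
tool_pos: [0.51, -0.1347, 0.1474]
tool_rot: [3.141, -0.038, 0.002]
ft_force: [-2.4, 0.3, 14.7]
grip_width: 0.0246
grasp_force: 60.8
```

```bash
python3 -m creep '[[[0,0,-0.1,0],[0,0,-0.2,0],[0,0,-0.2,0]]]'|grep -E 'pos|ft';python3 -m creep '[[[0,0,-0.1,0],[0,0,-0.1,0]]]'|grep -E 'pos|ft'
```

```text
tool_pos: [0.5096, -0.1346, 0.1482]
ft_force: [-0.4, -0.1, 9.7]
tool_pos: [0.5095, -0.1346, 0.1486]
ft_force: [-0.1, -0.6, 6.2]
```

```bash
for i in 1 2 3; do python3 -m creep '[[[0,0,-0.1,0],[0,0,-0.1,0]]]'|grep -E 'pos|ft'; done
```

```text
tool_pos: [0.5093, -0.1346, 0.1492]
ft_force: [0.2, -0.3, 3.3]
tool_pos: [0.5089, -0.1345, 0.1493]
ft_force: [2.3, -2.5, -2.4]
tool_pos: [0.5086, -0.1344, 0.1495]
ft_force: [5.0, -2.2, -10.5]
```

The tug meets the jaws' resistance, so the plug is latched. I'll ease off and let go.

```bash
python3 -m creep '[[[0,0,0.15,0],[0,0,0.15,0]]]'|grep -E 'pos|ft'; python3 -m creep '[[[0,0,0,0],[0,0,0,0],[0,0,0,0],[0,0,0,0]]]' 0 60; python3 -m creep '[[[0,0,-2,0],[0,0,-5,0],[0,0,-10,0],[0,0,-11,0],[0,0,-11,0]]]'
python3 - <<'E'
from h import *
s=sense();im=snapshot("wrist");cv2.imwrite("pics/w4.png",im[...,::-1])
C=cam("wrist",s);print(s["tool_pos"])
for b in blobs(im,(0,200,100),(6,255,255),60):P=plane(C,b[0],.132);print(b,P,toolxy(s,P))
E
```

```text
tool_pos: [0.5088, -0.1343, 0.1494]
ft_force: [2.3, -2.3, -5.8]
time: 17.52
tool_pos: [0.5093, -0.1344, 0.1501]
tool_rot: [-3.141, 0.038, -0.0]
ft_force: [0.4, -0.6, 0.2]
grip_width: 0.0855
grasp_force: 0.0
time: 18.15
tool_pos: [0.5098, -0.1346, 0.2607]
tool_rot: [3.141, -0.038, 0.003]
ft_force: [-0.4, -0.0, 0.0]
grip_width: 0.0856
grasp_force: 0.0
[ 0.50976263 -0.1346172   0.26069473]
((np.float64(411.6), np.float64(236.5)), [398, 225, 27, 24, 473]) [ 0.46980031 -0.2643567   0.132     ] [-3.70315595 13.06101306 12.86907805]
```

View pics/w4.png

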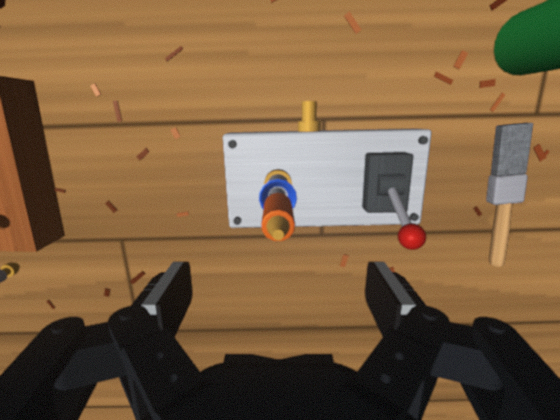

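The wrist view shows the lance standing in the coupling with its tip at about (278,235). The red knob is at (412,236) with the lever still shut, and the brush and flask are well clear.

```bash
python3 -m creep '[[[-2,3.5,0,0],[-4,7,0,0],[-6,10.5,0,0],[-7.9,13.1,0,0],[-7.9,13.1,0,0]]]' 1 40; python3 -m creep '[[[0,0,5,0],[0,0,10,0],[0,0,14.3,0],[0,0,14.3,0],[0,0,14.3,0]]]'
```

```text
time: 18.82
tool_pos: [0.425, -0.2641, 0.2573]
tool_rot: [-3.139, 0.043, 0.006]
ft_force: [-0.2, 0.6, -0.4]
grip_width: -0.0003
grasp_force: 0.0
time: 19.45
tool_pos: [0.4279, -0.2633, 0.1175]
tool_rot: [3.141, -0.037, 0.001]
ft_force: [-0.0, -0.1, 0.4]
grip_width: 0.0003
grasp_force: 0.0
```

```bash
python3 -m creep '[[[1.2,0,0,0],[2.5,-0.1,0,0],[3.8,-0.1,0,0],[5,-0.1,0,0],[6,-0.1,0,0]]]'; python3 -m creep '[[[0.6,0,0,0],[1.2,0,0,0],[1.8,0,0,0],[1.8,0,0,0]]]'
```

```text
time: 20.08
tool_pos: [0.4882, -0.264, 0.1168]
tool_rot: [-3.141, 0.038, -0.0]
ft_force: [-0.8, 0.6, 0.6]
grip_width: -0.0003
grasp_force: 0.5
time: 20.58
tool_pos: [0.5055, -0.2645, 0.1167]
tool_rot: [3.141, -0.038, 0.0]
ft_force: [-0.3, 0.4, 0.1]
grip_width: 0.0002
grasp_force: 0.0
```

```bash
for i in 1 2 3; do python3 -m creep '[[[0.3,0,0,0],[0.6,0,0,0],[0.6,0,0,0]]]'|grep -E 'pos|ft'; done
```

```text
tool_pos: [0.5113, -0.2646, 0.1168]
ft_force: [-0.1, -0.6, -0.8]
tool_pos: [0.5175, -0.2648, 0.1169]
ft_force: [-0.5, 0.1, -0.0]
tool_pos: [0.5221, -0.2648, 0.1166]
ft_force: [-5.2, -1.0, 2.8]
```

```bash
python3 -m creep '[[[0.2,0,0,0],[0.4,0,0,0],[0.4,0,0,0]]]'|grep -E 'pos|ft'; python3 -m creep '[[[-2,0,0,0],[-5,0,0,0],[-8,0,-2,0],[-8,0,-8,0],[-8,0,-14,0]]]';  python3 -m creep '[[[0,0,0,0],[0,0,0,0]]]' >/dev/null
python3 - <<'E'
from h import *
s=sense();im=snapshot("wrist");cv2.imwrite("pics/w5.png",im[...,::-1])
C=cam("wrist",s);print(s["tool_pos"],s["ft_force"])
for b in blobs(im,(0,200,100),(6,255,255),60):P=plane(C,b[0],.132);print(b,P)
t=snapshot("top");S=snapshot("side");cv2.imwrite("pics/fin.png",np.hstack([t[160:300,120:480],S[120:340,200:400][40:180]])[...,::-1])
for b in blobs(t,(0,200,120),(5,255,255),8):print(b[0],plane(cam("top"),b[0],.132)) if b[1][4]<60 else 0
E
```

```text
tool_pos: [0.5224, -0.2647, 0.1164]
ft_force: [-15.7, 0.2, 8.8]
time: 22.7
tool_pos: [0.4469, -0.2628, 0.258]
tool_rot: [-3.141, 0.039, -0.001]
ft_force: [1.0, -0.7, 0.7]
grip_width: 0.0002
grasp_force: 0.0
[ 0.44761047 -0.26307923  0.25718674] [-0.94270549 -0.06864515 -0.11633211]
((np.float64(273.6), np.float64(83.5)), [263, 73, 24, 25, 311]) [ 0.54951307 -0.26147337  0.132     ]
(np.float64(9.7), np.float64(116.2)) [0.75176647 0.92774936 0.132     ]
(np.float64(4.3), np.float64(146.7)) [0.64827915 0.91486925 0.132     ]
(np.float64(377.1), np.float64(228.5)) [ 0.54645848 -0.26274724  0.132     ]
```

View pics/fin.png

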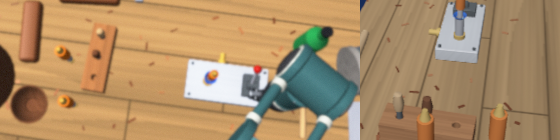

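The final views show the lance standing in the coupling at (212,76). The knob is over at +x at (257,69), measured at x = 0.547, which mirrors its start position. Nothing else has moved.

```bash
python3 -c "
from workcell import *
print(sign_off())"
```

```text
the job is handed in; nothing more can be done
None
```

The job is handed in: the lance is latched in the coupling (pressed to about 16 N, held against a 10 N tug and stood by itself once released), the valve lever is fully over against its stop, the robot is clear of everything, and nothing else was disturbed.

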